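Turn the sweet scoop round in its guard

TASK

Somebody put the sweet scoop into its steel guard the wrong way round, with the handle inside and the blade sticking out. Draw it out, lay it on the counter and let go, then take it by the handle and slide the blade all the way under the guard, hollow side up as before, so that only the handle stands out of the mouth. Leave it lying there and do not disturb the two jars and the tin nearby.

Things in the scene. Friction and masses are not known exactly. Their poses are not given: they have to be found in the camera images.
- scoop_center (a point): Sweet scoop: steel blade, brown wooden handle, 183 mm long, 110 g. This point is half-way along it, 11 mm above its underside; x points to the blade's tip, z up (hollow side). The blade spans x = +17 to +92 mm, 44 to 50 mm wide, 19 mm high. The handle spans x = -92 to +17 mm, 12 to 18 mm wide, its underside 3 mm above the counter when the scoop lies flat.
- scoop_tip (a point): Middle of the scoop blade's front edge, 92 mm from scoop_center along its +x, same axes.
- scoop_heel (a point): Where blade and handle meet, 17 mm from scoop_center along its +x, same axes.
- scoop_end (a point): Free end of the scoop's wooden handle, 92 mm from scoop_center along its -x, same axes.
- holder_mouth (a point): Scoop guard: low steel tunnel fixed to the counter, walls, roof and closed back, no floor, open at one end (mouth). This point: middle of the mouth at counter height; x points inward along the tunnel, y across, z up. Inside 120 mm deep, 76 mm wide (74 at the rim), 43 mm high; outside 48 mm high, 84 mm wide, 116 mm over its 4 mm high screwed side flanges.
- scoop: The same scoop; origin on its underside half-way along it, axes as scoop_center. At the start it lies flat with the handle in the guard and only the blade outside (roughly all of it).
- cake_stand (a point): Fixed obstacle: round cake stand heaped with white sweets under a clear dome, 242 mm across at its plate 60 mm up, about 230 mm high with its knob. This point is the middle of its foot on the counter. Further stands are to its right (-y). A fixed counter bell, 58 mm high, stands 150 mm nearer the robot.
- honey: Bystander: honey jar with a yellow lid, 54 mm across, 75 mm high, origin under its middle.
- cream: Bystander: small jar with a white lid, 50 mm across, 60 mm high, origin under its middle.
- tin: Bystander: flat round yellow tin, 65 mm across, 36 mm high, origin under its middle.
There are look-alikes about, which are no part of the job. Of the things like the part that bears holder_mouth, leave any that is blue; of the rest the larger one is meant.

How it is judged:
By the outcome, as a careful person would: the job done as asked, in the order asked, and still so for the second after the job is handed in, with the robot touching nothing.
It also fails if it takes over 58 s, if anything falls off the work surface, if the arm or the gripper's body presses on something with over 40 N, if the wrist force passes 120 N, or if a joint passes its speed limit or range.

ROBOT

A 6-joint arm with a two-finger parallel gripper is mounted at the origin on a cart in front of the work surface, level with it; the furniture and walls round the work are solid. World frame = base frame: x ahead of the robot, y to its left, z up, the work surface at z = 0. Lengths are in mm, angles in degrees, forces in N, time in s.
With the tool pointing down it reaches from about 300 to 850 mm from the base axis. Payload 4.2 kg.
Tool frame: the origin (TCP) lies midway between the tips of the shut fingers; the grasp point (between the pads) lies env.grasp_offset behind it (env.grasp_offset is the distance from the TCP to the grasp point, in mm); y points along the fingers, x is the direction in which the jaws open and shut, and the axes are right-handed (so a half turn about y gives the same grasp; the last joint's range is limited). The gripper opens to 91 mm and grips with 3 to 60 N. Pads are 32 mm wide; open, the fingers measure 118 mm over their backs; the gripper's body (76 mm by 178 mm) begins 60 mm behind the grasp point.
Start: joints at [72.479, 18.312, 89.639, -0, 72.044, -1.146], TCP at [162.109, 551.692, 213.976] pointing down, gripper open.
Joint ranges: [-177.97, 177.97], [-48.28, 115.42], [12.27, 149.76], [-77.06, 257.06], [2.81, 150.46], [-146.56, 146.56]. Speed limits (degrees/s): [147.25, 147.25, 180, 180, 180, 180].

INTERFACE

Orientations are given as [roll, pitch, yaw] about the fixed x, y, z axes, in that order (R = Rz(yaw) Ry(pitch) Rx(roll)).
In Python, from workcell import state, vision, job, env gives the robot as it stands.
- The arm moves only by the shell command python3 -m handwheel 'ROWS' [FORCE]. ROWS is JSON, a list of rows, each a list of 3 entries, a list of its own where there are three numbers: the finger opening in cm, from 0 to 9.12, then the shift along the tool's x, y, z in cm, then the turn about the tool's y in degrees. A call has 1 to 10 rows; each row is the pose to reach, as a shift and turn from the pose measured when the call began, along the tool's axes at that moment; what a row does not reach only later rows make up. A row lasts 1/10 s, in which the tool goes at most 50 mm and 8.59 degrees, less where a joint would pass 70% of its speed; a pose out of reach is approached as far as the arm can. A call with a gripper value outside its range is refused whole. The fingers move at their own pace and stop on an object; FORCE is the grip in N (left out, the last holds). Time passes only in rows, so rows that repeat a pose let the fingers close. It gives the time, the measured TCP pose, the force and the opening at its end, in the units of the state.
- state(): the state, without advancing time (a new reading comes with each control period).
- vision.grab_frame(name): name is "scene" or "side" or "wrist"; returns the picture (384x512x3 uint8, red, green, blue); there is no depth.
- vision.camera_model(name): a dict with "fov_y" (degrees; the focal length in pixels is half the picture's height over the tangent of half this angle, whatever the lens; pixels are square), "cx", "cy" (the principal point, pixels), "distortion" ([k1, k2, p1, p2, k3] as OpenCV has them; the pictures are not rectified), "extrinsics" (4x4, takes a point from world to camera coordinates). Camera axes: x right, y up, looking along -z (the intrinsics and any distortion apply to the point x, -y, -z); pixel columns grow to the right and rows downward; lengths in mm; the calibration is good to about 2 mm. A picture is of the moment at which its call begins: read the wrist's pose just before it. camera_model takes no time and is no camera call; for the wrist camera it gives the pose at the moment of the call.
- job.job_done(): hands the job in, once; it reports no verdict.
The state is a dict: "time_s": time; "qpos": joint angles; "qvel": joint speeds; "effort": joint torques, N m; "ee_pos": TCP position; "ee_rot": TCP orientation; "force": force on the tool from outside, world axes, zero at the start; "torque": the same for the moment, N m; "gripper_width": finger opening in mm.
Only numpy, scipy, OpenCV 4.12 (cv2) and the standard library are available. Lean on these libraries where they do the work, as an engineer would, in place of code of your own. Each camera call takes 0.05 s, during which the arm holds its last target.

## Working session

There is one attempt and no reset: what is moved stays moved. The work goes in short steps, Python scripts to look and compute and a shell command to move; the robot and the scene stay as the last step left them, time stands still between calls to the robot, and variables do not carry over. Pictures are saved under pics/ and viewed, and the job is handed in when it is done.

```bash
mkdir -p pics; ls
python3 - <<'E'
from workcell import state, vision, job, env
import cv2
s=state();print(s);print(env.grasp_offset)
for n in("scene","side","wrist"):
    m=vision.camera_model(n);print(n,m)
    cv2.imwrite(f"pics/{n}0.png",vision.grab_frame(n)[:,:,::-1])
E
```

```text
pics
{'time_s': 0.0, 'qpos': array([ 7.24814936e+01,  1.83520392e+01,  8.97053816e+01, -6.48589089e-04,
        7.20440941e+01, -1.14509628e+00]), 'qvel': array([ 0.0315522 , -0.03276196,  0.01602641,  0.1257527 , -0.05524527,
        0.00881764]), 'effort': array([-2.43325470e-03, -4.12443209e+01, -2.31972849e+01,  7.23168603e-02,
        4.58345760e-02, -1.32565829e-04]), 'ee_pos': array([161.93502506, 551.2066556 , 213.12323503]), 'ee_rot': array([-89.99858781,   0.10150691,  73.62679166]), 'force': array([-0.02899641,  0.40493827,  0.2034152 ]), 'torque': array([ 0.0107679 ,  0.02583996, -0.02433678]), 'gripper_width': 91.236656609789}
18.8
scene {'fov_y': 51.81754959442146, 'cx': 254.42117102954322, 'cy': 190.84504489442517, 'distortion': array([-0.04948187,  0.        ,  0.        ,  0.        ,  0.        ]), 'extrinsics': array([[ 8.88631286e-01, -4.58621779e-01, -7.08641344e-04,
        -3.53129132e+02],
       [ 3.17187480e-01,  6.13468935e-01,  7.23220553e-01,
        -3.32322276e+02],
       [-3.31249967e-01, -6.42901182e-01,  6.90616775e-01,
        -7.87719441e+02],
   
[... 444 characters left out ...]
      [-7.30572992e-02, -7.67008077e-01,  6.37464698e-01,
        -1.05694320e+03],
       [ 0.00000000e+00,  0.00000000e+00,  0.00000000e+00,
         1.00000000e+00]])}
wrist {'fov_y': 61.02093417028489, 'cx': 250.94441836295016, 'cy': 193.3009978681611, 'distortion': array([-0.06752298,  0.        ,  0.        ,  0.        ,  0.        ]), 'extrinsics': array([[ 2.81185755e-01,  9.59651844e-01, -1.70537281e-03,
        -5.74141390e+02],
       [-9.23371837e-01,  2.70070547e-01, -2.72848585e-01,
         3.14733269e+01],
       [-2.61379077e-01,  7.82958287e-02,  9.62055477e-01,
        -3.90730902e+02],
       [ 0.00000000e+00,  0.00000000e+00,  0.00000000e+00,
         1.00000000e+00]])}
```

View pics/scene0.png

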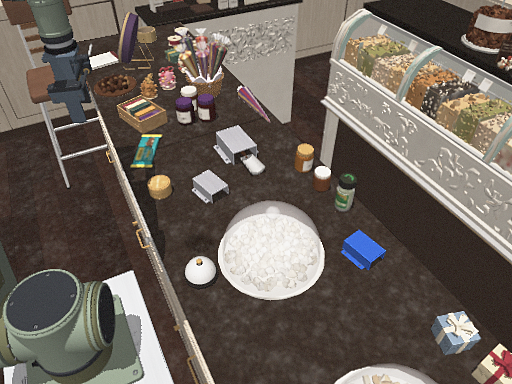

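View pics/side0.png

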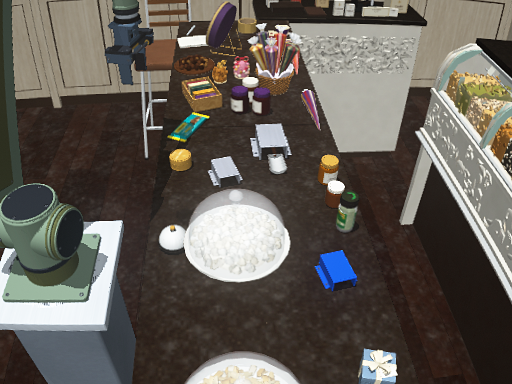

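View pics/wrist0.png

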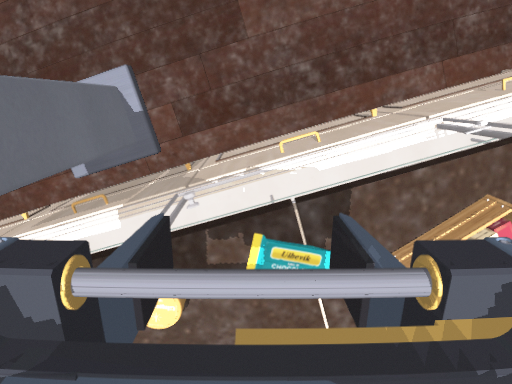

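The guards are, in the scene picture, a grey one at (236,145) with a scoop blade at (254,163), a smaller grey one at (211,186) and a blue one at (363,250). The grey one at (236,145) is the larger and holds the scoop, so it looks like the one meant. I'll confirm that in enlarged crops.

Run:
```python
import cv2
a=cv2.imread("pics/scene0.png")[110:210,180:300]
b=cv2.imread("pics/side0.png")[110:200,195:295]
cv2.imwrite("pics/c1.png",cv2.resize(a,None,fx=6,fy=6,interpolation=cv2.INTER_CUBIC))
cv2.imwrite("pics/c2.png",cv2.resize(b,None,fx=6,fy=6,interpolation=cv2.INTER_CUBIC))
```

```text
(no output)
```

View pics/c1.png

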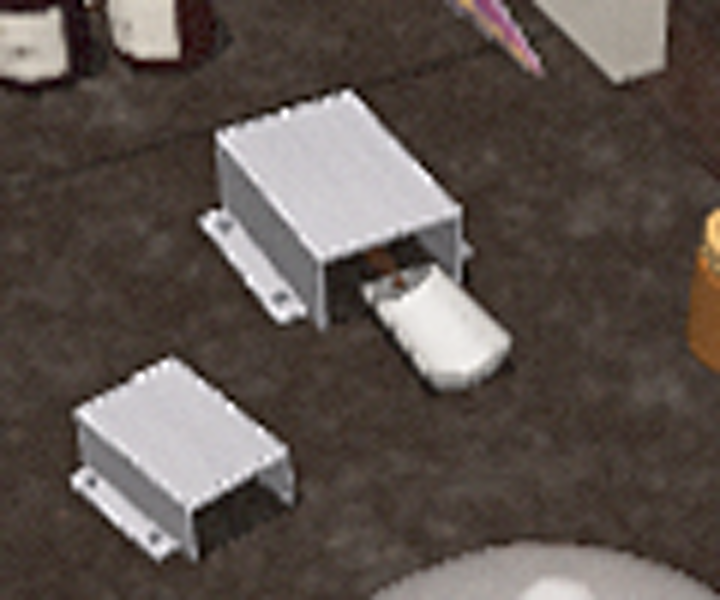

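View pics/c2.png

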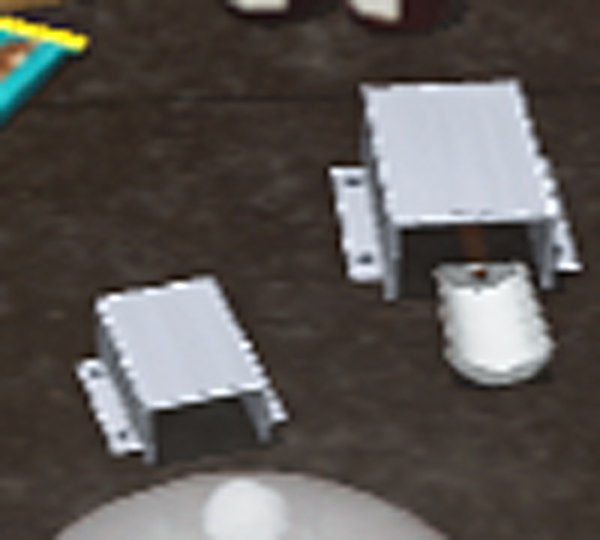

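```bash
cat > h.py <<'E'
import numpy as np, cv2
from scipy.optimize import least_squares
def K(m):
    f=192/np.tan(np.radians(m["fov_y"]/2)); return np.array([[f,0,m["cx"]],[0,f,m["cy"]],[0,0,1.]])
def ray(m,p):
    u=cv2.undistortPoints(np.array([[p]],float),K(m),np.array(m["distortion"]))[0,0]
    E=np.array(m["extrinsics"]);R=E[:3,:3];o=-R.T@E[:3,3]
    return o,R.T@np.array([u[0],-u[1],-1.])
def atz(m,p,z):
    o,d=ray(m,p); return o+d*(z-o[2])/d[2]
def proj(m,P):
    E=np.array(m["extrinsics"]);c=np.atleast_2d(P)@E[:3,:3].T+E[:3,3]
    c=c*[1,-1,-1]
    return cv2.projectPoints(c.reshape(-1,1,3),np.zeros(3),np.zeros(3),K(m),np.array(m["distortion"]))[0][:,0]
def tri(obs):
    A=np.zeros((3,3));b=np.zeros(3)
    for m,p in obs:
        o,d=ray(m,p);d/=np.linalg.norm(d);Q=np.eye(3)-np.outer(d,d);A+=Q;b+=Q@o
    X=np.linalg.solve(A,b); return X,[np.round(proj(m,X)[0]-p,1) for m,p in obs]
E
python3 - <<'E'
from h import *
from workcell import vision
S=vision.camera_model("scene");D=vision.camera_model("side")
def c1(u,v):return np.array([180+(u+.5)/6-.5,110+(v+.5)/6-.5])
def c2(u,v):return np.array([195+(u+.5)/6-.5,110+(v+.5)/6-.5])
for n,a,b,z in [("ML",(321,262),(390,222),48),("MR",(461,212),(560,220),48),("BL",(217,135),(363,87),48),("BR",(348,92),(520,82),48),
 ("MLbase",(322,326),(390,297),0),("tip",(473,378),(502,380),10),("heelL",(365,288),(440,268),19),("heelR",(435,266),(527,265),19)]:
    print(n,*[np.round(x,1) for x in tri([(S,c1(*a)),(D,c2(*b))])],atz(S,c1(*a),z).round(1)[:2],atz(D,c2(*b),z).round(1)[:2])
# obstacles
for n,a,b in [("honeytop",(305,147),(329,159)),("creamtop",(322,170),(336,185)),("tintop",(159,181),(180,155)),("knob",(271,211),(236,196))]:
    print(n,*[np.round(x,1) for x in tri([(S,a),(D,b)])])
E
```

```text
ML [528.2 392.3  50.8] [[ 0.  -0.1]
 [-0.   0.1]] [529.4 395.1] [528.7 396.7]
MR [615.4 409.1  38.5] [[-0.   0.3]
 [ 0.1 -0.3]] [610.5 399.5] [612.4 393.9]
BL [525.1 516.3  50.6] [[ 0. -0.]
 [-0.  0.]] [526.3 519.5] [525.5 520.6]
BR [610.9 535.3  39.3] [[-0.  0.]
 [ 0. -0.]] [605.7 523.7] [608.7 521.4]
MLbase [5.306e+02 4.010e+02 3.000e-01] [[-0.   0.3]
 [ 0.1 -0.3]] [531.5 402.7] [530.1 399.8]
tip [577.6 323.2   6.2] [[-0.   0.3]
 [ 0.1 -0.3]] [576.3 320.7] [576.3 317. ]
heelL [554.9 399.3  18.1] [[-0.   0.2]
 [ 0.1 -0.2]] [554.9 399.1] [554.4 396.9]
heelR [599.9 408.3  10.7] [[ 0. -0.]
 [-0.  0.]] [595.  398.8] [598.  397.1]
honeytop [710.6 285.4  79.9] [[-0.1  0.7]
 [ 0.2 -0.7]]
creamtop [713.9 198.4  57.8] [[-0.   0.4]
 [ 0.1 -0.4]]
tintop [295.6 391.3  33.7] [[-0.1  0.7]
 [ 0.3 -0.6]]
knob [442.4  13.4 195.1] [[-0.1  0.7]
 [ 0.3 -0.7]]
```

```bash
cat >> h.py <<'E'
from scipy.spatial.transform import Rotation as Ro
def plan(x,y,z,yaw):
    from workcell import state
    s=state();R=Ro.from_euler("xyz",s["ee_rot"],degrees=True).as_matrix()
    d=np.array([x,y,z])-s["ee_pos"]
    t=(s["ee_rot"][2]-yaw+180)%360-180
    print("t",round(s["time_s"],2),"pos",s["ee_pos"].round(1),"rot",s["ee_rot"].round(2),"q",np.round(s["qpos"],1),"w",round(s["gripper_width"],1),"F",s["force"].round(1))
    print("shift cm",(R.T@d/10).round(2),"turn",round(t,2))
E
python3 - <<'E'
from h import *
from workcell import vision
S=vision.camera_model("scene");D=vision.camera_model("side")
def c1(u,v):return np.array([180+(u+.5)/6-.5,110+(v+.5)/6-.5])
for p in [(172,360),(290,450),(190,505),(78,412)]: print("small guard",atz(S,c1(*p),34).round())
print("plate",atz(D,(237,241),60).round(),atz(S,(271,252),60).round())
for p in((184,241),(290,241)):print(atz(D,p,60).round())
print(atz(S,(305,147),75).round(),atz(D,(329,159),75).round(),atz(S,(322,170),60).round(),atz(D,(336,185),60).round(),atz(S,(346,183),80).round())
plan(576,353,130,0)
E
```

```text
small guard [440. 375.  34.]
small guard [464. 290.  34.]
small guard [408. 278.  34.]
small guard [385. 361.  34.]
plate [443.  10.  60.] [446.  12.  60.]
[322.  17.  60.]
[563.   2.  60.]
[716. 293.  75.] [711. 289.  75.] [713. 198.  60.] [712. 194.  60.] [725. 107.  80.]
t 0.15 pos [162.  551.3 213.3] rot [-9.000e+01  7.000e-02  7.362e+01] q [72.5 18.3 89.7  0.  72.  -1.1] w 91.1 F [ 0.1 -0.1 -0.2]
shift cm [ -7.35   8.34 -45.31] turn 73.62
```

The larger grey guard is confirmed: it has the screwed flanges and the scoop's brown handle goes into it. Its mouth is near (570, 397) and it points along +y. The blade runs from (575, 397) to (576, 319). Next I move above the blade.

```bash
python3 -m handwheel '[[9.1,[-0.73,0,-4.5],7.4],[9.1,[-1.5,0,-9.1],14.7],[9.1,[-2.2,0,-13.6],22],[9.1,[-2.9,0,-18.1],29.4],[9.1,[-3.7,0,-22.6],36.8],[9.1,[-4.4,0,-27.2],44.2],[9.1,[-5.1,1,-31.7],51.5],[9.1,[-5.9,3,-36.2],58.9],[9.1,[-6.6,5,-40.8],66.3],[9.1,[-7.35,8,-45.3],73.6]]' 30
python3 - <<'E'
from h import *
plan(576,353,130,0)
E
```

```text
time_s: 1.15
ee_pos: [574.3, 354.0, 136.3]
ee_rot: [-90.0, -0.1, -0.3]
force: [0.6, 0.8, 0.8]
gripper_width: 91.0
t 1.15 pos [574.3 354.  136.3] rot [-90.    -0.1   -0.31] q [30.7 30.1 81.9 -0.1 67.8 31. ] w 91.0 F [0.6 0.8 0.8]
shift cm [ 0.17  0.63 -0.1 ] turn -0.31
```

Run:
```python
from h import *
from workcell import vision
for n in("side","wrist"):
    m=vision.camera_model(n); im=vision.grab_frame(n)[:,:,::-1].copy()
    cv2.imwrite(f"pics/{n}1.png",im)
    if n=="wrist":
        np.save("wm.npy",m,allow_pickle=True)
a=cv2.imread("pics/side1.png")[80:230,180:360]
cv2.imwrite("pics/side1c.png",cv2.resize(a,None,fx=4,fy=4,interpolation=cv2.INTER_CUBIC))
```

```text
(no output)
```

View pics/wrist1.png

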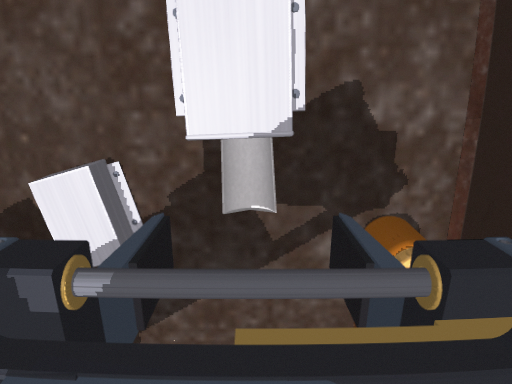

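View pics/side1c.png

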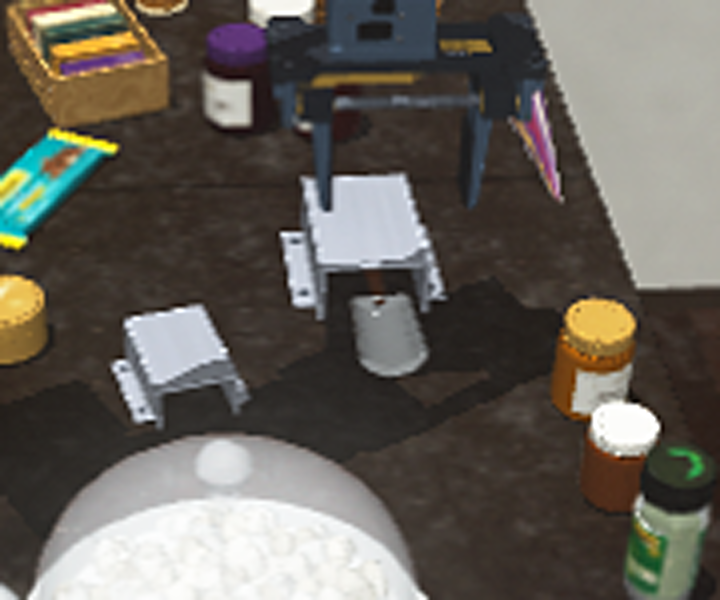

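The wrist view shows the guard roof's front edge from (187,137) to (292,135). The blade tip's corners are at (223,212) and (276,210), and the blade meets the roof edge at (221,139) and (272,137). The honey jar shows at (398,235).

Run:
```python
from h import *
m=np.load("wm.npy",allow_pickle=True).item()
for n,p,z in[("roofL",(187,137),48),("roofR",(292,135),48),("rBL",(181,8),48),("rBR",(292,8),48),("tipL",(223,212),6),("tipR",(276,210),6),("tipM",(249,212),1),("bL",(221,139),19),("bR",(272,137),19)]:
    print(n,atz(m,p,z).round(1))
plan(577,355,4,0)
```

```text
roofL [529.5 399.7  48. ]
roofR [610.1 400.2  48. ]
rBL [530.3 490.8  48. ]
rBR [608.6 489.6  48. ]
tipL [551.  323.4   6. ]
tipR [601.6 324.9   6. ]
tipM [575.8 321.4   1. ]
bL [552.8 394.3  19. ]
bR [596.6 395.5  19. ]
t 1.25 pos [574.1 350.6 130.8] rot [-90.38   0.33  -0.34] q [30.5 30.5 82.2 -0.2 67.8 30.9] w 90.8 F [-1.4  0.2  0.4]
shift cm [ 0.36 12.68  0.53] turn -0.34
```

```bash
python3 -m handwheel '[[9.1,[0.2,3,0.3],-0.3],[9.1,[0.2,6,0.5],-0.3],[9.1,[0.2,9,0.5],-0.3],[9.1,[0.2,11,0.5],-0.3],[9.1,[0.2,12.3,0.5],-0.3],[9.1,[0.2,12.6,0.5],-0.3],[9.1,[0.2,12.6,0.5],-0.3]]' 30
python3 - <<'E'
from h import *
plan(576,355,4,0)
E
```

```text
time_s: 1.95
ee_pos: [575.5, 355.1, 5.2]
ee_rot: [-90.4, 0.3, -0.0]
force: [0.1, -0.4, 0.1]
gripper_width: 91.4
t 1.95 pos [575.5 355.1   5.2] rot [-9.036e+01  3.100e-01 -1.000e-02] q [30.8 37.4 89.3 -0.2 53.7 30.9] w 91.4 F [ 0.1 -0.4  0.1]
shift cm [ 0.05  0.12 -0.01] turn -0.01
```

```bash
python3 -m handwheel '[[4,[0.05,0.1,0],0],[4,[0.05,0.1,0],0],[4,[0.05,0.1,0],0],[4,[0.05,0.1,0],0],[4,[0.05,0.1,0],0],[4,[0.05,0.1,0],0],[4,[0.05,0.1,0],0],[4,[0.05,0.1,0],0]]' 30
python3 - <<'E'
from h import *
plan(576,353,4,0)
E
```

```text
time_s: 2.75
ee_pos: [575.9, 355.1, 4.3]
ee_rot: [-90.4, 0.3, -0.0]
force: [0.3, -1.2, 0.8]
gripper_width: 45.7
t 2.75 pos [575.9 355.1   4.3] rot [-9.036e+01  3.200e-01 -1.000e-02] q [30.8 37.5 89.3 -0.2 53.7 30.9] w 45.7 F [ 0.3 -1.2  0.8]
shift cm [ 0.01  0.03 -0.21] turn -0.01
```

```bash
python3 -m handwheel '[[4,[0,-0.3,0],0],[4,[0,-0.4,-1],0],[4,[0,-0.4,-3],0],[4,[0,-0.4,-5],0],[4,[0,-0.4,-7],0],[4,[0,-0.4,-9],0],[4,[0,-0.4,-11],0],[4,[0,-0.4,-13],0],[4,[0,-0.5,-14],0],[4,[0,-0.5,-14],0]]'
python3 - <<'E'
from h import *
from workcell import vision
plan(620,235,60,90)
im=vision.grab_frame("side")[:,:,::-1]; cv2.imwrite("pics/s2.png",cv2.resize(im[80:230,180:360],None,fx=4,fy=4,interpolation=cv2.INTER_CUBIC))
E
```

```text
time_s: 3.75
ee_pos: [576.1, 213.5, 10.4]
ee_rot: [-90.4, 0.3, -0.1]
force: [1.1, 0.6, -1.4]
gripper_width: 45.8
t 3.75 pos [576.1 213.5  10.4] rot [-90.36   0.32  -0.13] q [19.4 32.6 98.5 -0.3 49.4 19.7] w 45.8 F [ 1.1  0.6 -1.4]
shift cm [ 4.36 -5.    2.13] turn -90.13
```

View pics/s2.png

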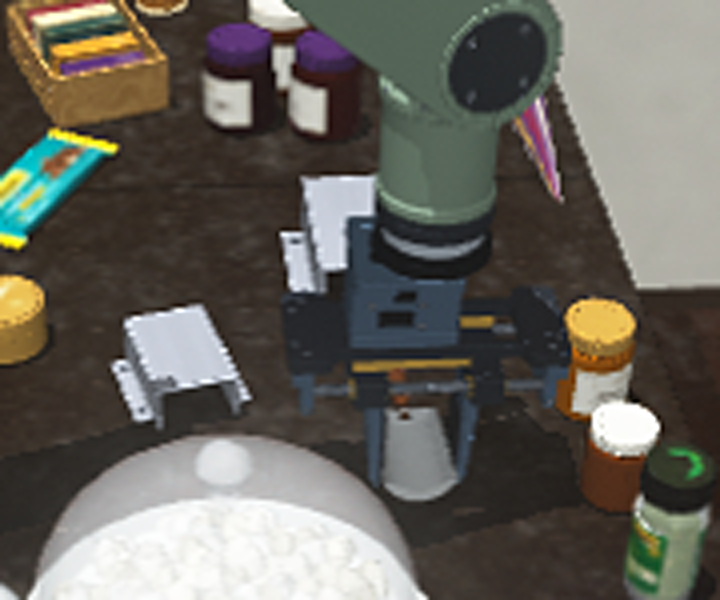

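The scoop is out and held by the blade, seen at (420,450) in the crop. Next I lift it and turn it.

```bash
python3 -m handwheel '[[4,[0.5,-2,0],-3],[4,[1,-4,0],-9],[4,[1.5,-5,0.2],-17],[4,[2,-5,0.5],-25],[4,[2.5,-5,0.8],-33],[4,[3,-5,1.2],-41],[4,[3.5,-5,1.6],-49],[4,[4,-5,2],-57],[4,[4.4,-5,2.1],-65],[4,[4.4,-5,2.1],-73]]'
python3 - <<'E'
from h import *
plan(625,240,60,90)
E
```

```text
time_s: 4.8
ee_pos: [621.1, 237.4, 60.0]
ee_rot: [-89.9, 0.3, 73.3]
force: [-0.6, -0.2, -1.3]
gripper_width: 45.6
t 4.8 pos [621.1 237.4  60. ] rot [-89.86   0.34  73.32] q [ 20.   33.3  88.3  -0.2  58.8 -53.2] w 45.6 F [-0.6 -0.2 -1.3]
shift cm [ 0.36 -0.01 -0.3 ] turn -16.68
```

```bash
python3 -m handwheel '[[4,[0.36,0,-0.3],-8],[4,[0.36,0.5,-0.3],-16.7],[4,[0.36,2,-0.3],-16.7],[4,[0.36,3.5,-0.3],-16.7],[4,[0.36,4.5,-0.3],-16.7],[4,[0.36,5.1,-0.3],-16.7],[4,[0.36,5.4,-0.3],-16.7],[4,[0.36,5.5,-0.3],-16.7],[4,[0.36,5.55,-0.3],-16.7],[4,[0.36,5.55,-0.3],-16.7]]'
python3 - <<'E'
from h import *
from workcell import vision
plan(525,240,100,-90)
for n,r in(("side",(80,230,180,360)),("scene",(110,235,180,340))):
    im=vision.grab_frame(n)[:,:,::-1][r[0]:r[1],r[2]:r[3]]; cv2.imwrite(f"pics/{n}3.png",cv2.resize(im,None,fx=4,fy=4,interpolation=cv2.INTER_CUBIC))
E
```

```text
time_s: 5.8
ee_pos: [625.2, 239.8, 4.9]
ee_rot: [-89.8, 0.3, 90.0]
force: [-0.3, -0.0, -0.7]
gripper_width: 45.6
t 5.8 pos [625.2 239.8   4.9] rot [-89.82   0.26  90.01] q [ 20.1  36.9  90.5  -0.2  52.9 -69.8] w 45.6 F [-0.3 -0.  -0.7]
shift cm [-0.03 -9.48 10.05] turn -179.99
```

View pics/side3.png

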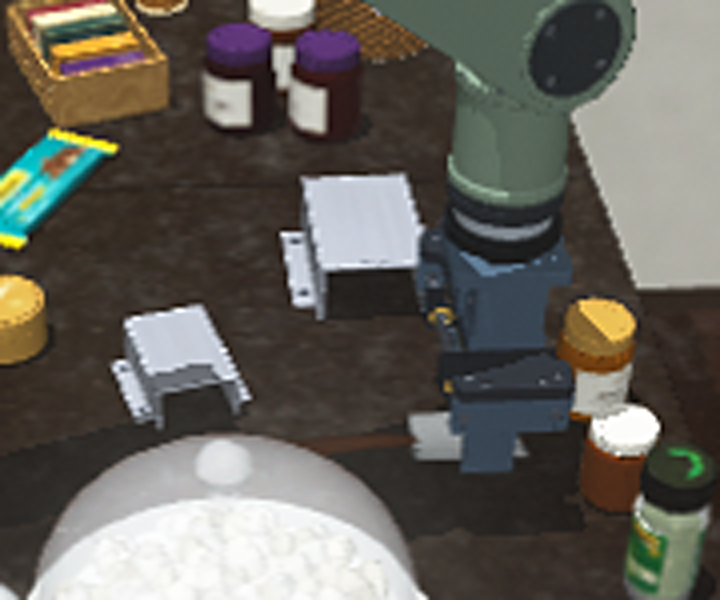

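View pics/scene3.png

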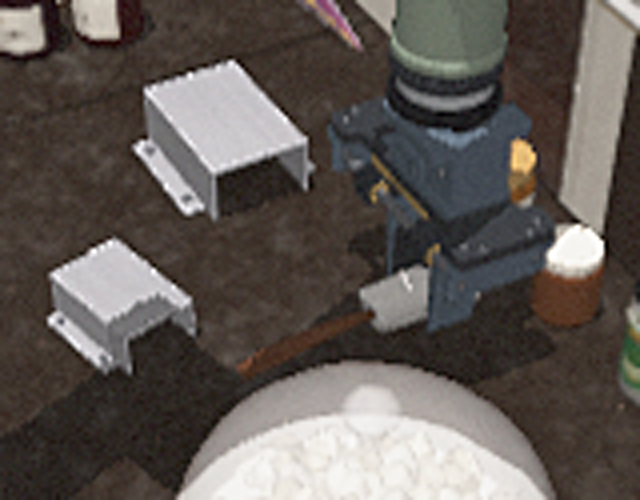

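The scoop lies flat with the handle pointing toward -x, its end near (243,370) in the scene crop. I release it and rise.

```bash
python3 -m handwheel '[[4.6,[0,0.05,0],0],[6,[0,0.05,0],0],[9,[0,0.05,0],0],[9,[0,0.05,0],0],[9,[0,0.05,0],0],[9,[0,0,0],0],[9,[0,-3,0],0],[9,[0,-6,0],0],[9,[0,-9,0],0],[9,[0,-10,0],0]]'
python3 - <<'E'
from h import *
from workcell import vision
plan(525,240,105,-90)
for n,r in(("side",(80,230,180,360)),("scene",(110,235,180,340))):
    im=vision.grab_frame(n)[:,:,::-1][r[0]:r[1],r[2]:r[3]]; cv2.imwrite(f"pics/{n}4.png",cv2.resize(im,None,fx=4,fy=4,interpolation=cv2.INTER_CUBIC))
E
```

```text
time_s: 6.9
ee_pos: [627.3, 241.0, 108.6]
ee_rot: [-90.2, 0.1, 90.0]
force: [0.0, -0.3, -0.5]
gripper_width: 90.1
t 6.9 pos [627.3 241.  108.6] rot [-90.16   0.14  90.01] q [ 20.1  31.1  84.4  -0.2  64.3 -69.8] w 90.1 F [ 0.  -0.3 -0.5]
shift cm [-0.1   0.33 10.23] turn -179.99
```

View pics/scene4.png

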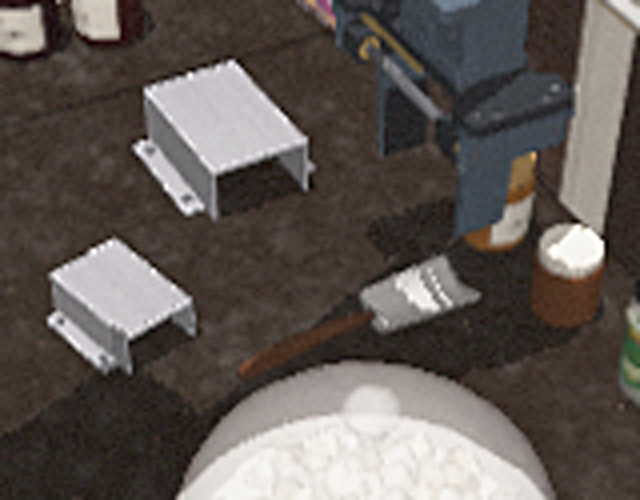

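Run:
```python
from h import *
from workcell import vision
S=vision.camera_model("scene")
c=lambda u,v:np.array([180+(u+.5)/4-.5,110+(v+.5)/4-.5])
for n,p,z in[("end",(243,368),11),("hmid",(305,343),14),("heel",(370,318),14),("tipR",(478,297),6),("tipL",(443,262),6)]:
    print(n,atz(S,c(*p),z).round(1))
plan(535,240,108,-90)
```

```text
end [475.  234.7  11. ]
hmid [522.9 234.3  14. ]
heel [575.5 235.6  14. ]
tipR [660.3 226.2   6. ]
tipL [657.6 270.9   6. ]
t 7.0 pos [626.3 240.6 106.5] rot [-90.01   0.2   90.01] q [ 20.1  31.2  84.6  -0.2  64.3 -69.8] w 90.0 F [0.2 0.1 0.3]
shift cm [-0.06 -0.15  9.13] turn -179.99
```

```bash
python3 -m handwheel '[[9,[0,0,1],8.5],[9,[0,0,2],17],[9,[0,0,3],25.5],[9,[0,0,4],34],[9,[0,0,5],42.5],[9,[0,0,6],51],[9,[-0.1,0,7],59.5],[9,[-0.2,0,8],68],[9,[-0.3,0,9],76.5],[9,[-0.35,0,10.2],85]]'
python3 - <<'E'
from h import *
plan(524,237,60,-90)
E
```

```text
time_s: 8.0
ee_pos: [522.8, 236.5, 104.3]
ee_rot: [-90.3, 0.2, 4.6]
force: [0.1, 0.3, -0.2]
gripper_width: 89.9
t 8.0 pos [522.8 236.5 104.3] rot [-90.27   0.22   4.65] q [23.3 23.5 98.7 -0.2 58.1 18.8] w 89.9 F [ 0.1  0.3 -0.2]
shift cm [0.14 4.42 0.06] turn 94.65
```

```bash
python3 -m handwheel '[[9,[0.1,0,0],8.5],[9,[0.1,0,0],17],[9,[0.1,0,0],25.5],[9,[0.1,0,0],34],[9,[0.1,0,0],42.5],[9,[0.1,0,0],51],[9,[0.1,0,0],59.5],[9,[0.1,0,0],68],[9,[0.1,0,0],76.5],[9,[0.1,0,0],85]]';python3 -m handwheel '[[9,[0,0,0],8],[9,[0,0,0],9.5],[9,[0,0,0],9.5]]'
python3 - <<'E'
from h import *
from workcell import vision
m=vision.camera_model("wrist"); im=vision.grab_frame("wrist")[:,:,::-1]; cv2.imwrite("pics/w5.png",im)
np.save("wm.npy",m,allow_pickle=True)
plan(524,237,4,-90)
im=vision.grab_frame("side")[:,:,::-1]; cv2.imwrite("pics/s5.png",cv2.resize(im[80:230,180:360],None,fx=4,fy=4,interpolation=cv2.INTER_CUBIC))
E
```

```text
time_s: 9.0
ee_pos: [522.5, 236.0, 102.0]
ee_rot: [-90.5, -0.3, -80.7]
force: [-0.0, 0.6, -1.0]
gripper_width: 89.9
time_s: 9.3
ee_pos: [521.7, 235.7, 100.6]
ee_rot: [-90.6, -0.4, -90.1]
force: [0.2, -0.1, -0.9]
gripper_width: 90.0
t 9.35 pos [522.  235.8 101. ] rot [-90.51  -0.42 -90.06] q [ 23.3  23.7  98.8  -0.2  58.1 113.4] w 89.9 F [ 0.3 -0.1 -0.5]
shift cm [-0.19  9.69  0.28] turn -0.06
```

View pics/w5.png

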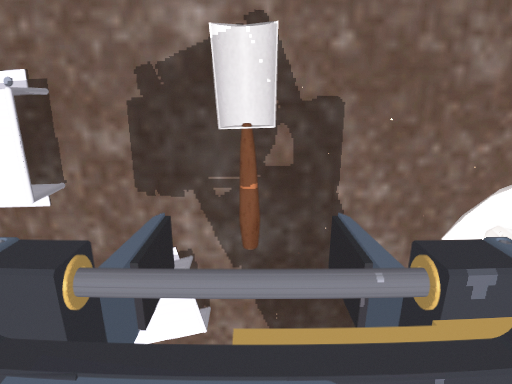

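View pics/s5.png

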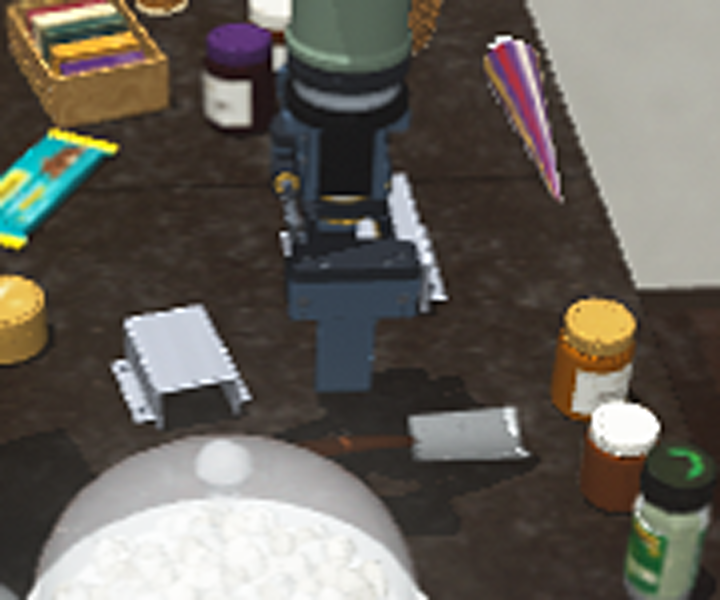

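In the wrist view the scoop's front edge runs from (210,25) to (277,23), the heel is at (247,126) and the handle end at (251,248). The hollow side is up.

Run:
```python
from h import *
m=np.load("wm.npy",allow_pickle=True).item()
for n,p,z in[("tip",(243.5,24),6),("tipc",(210,25),10),("tipc",(277,23),10),("heel",(247,126),13),("ring",(249,187),14),("end",(251,248),11)]: print(n,atz(m,p,z).round(1))
plan(526,239,4,-90)
```

```text
tip [654.7 240.2   6. ]
tipc [653.3 264.7  10. ]
tipc [654.7 215.5  10. ]
heel [579.9 237.8  13. ]
ring [530.9 236.3  14. ]
end [474.8 234.7  11. ]
t 9.4 pos [522.2 235.9 101.3] rot [-90.47  -0.41 -90.08] q [ 23.3  23.7  98.7  -0.2  58.1 113.5] w 89.8 F [0.4 0.1 1.2]
shift cm [-0.38  9.72  0.46] turn -0.08
```

```bash
python3 -m handwheel '[[9,[-0.1,3,0.2],-1.7],[9,[-0.1,6,0.2],-1.7],[9,[-0.1,8.5,0.2],-1.7],[9,[-0.1,9.5,0.2],-1.7],[9,[-0.1,9.7,0.2],-1.7],[6,[-0.1,9.7,0.2],-1.7],[3,[-0.1,9.7,0.2],-1.7],[1,[-0.1,9.7,0.2],-1.7],[0.5,[-0.1,9.7,0.2],-1.7],[0.5,[-0.1,9.7,0.2],-1.7]]' 30;python3 -m handwheel '[[0.5,[0,0,0],0],[0.5,[0,0,0],0],[0.5,[0,0,0],0],[0.5,[0,0,0],0],[0.5,[0,0,0],0]]'
python3 - <<'E'
from h import *
plan(570,220,45,0)
E
```

```text
time_s: 10.4
ee_pos: [523.6, 236.3, 4.8]
ee_rot: [-90.4, -0.4, -88.4]
force: [0.1, -0.2, 0.3]
gripper_width: 52.7
time_s: 10.9
ee_pos: [523.6, 236.3, 4.8]
ee_rot: [-90.4, -0.4, -88.4]
force: [-0.9, -0.0, -0.7]
gripper_width: 14.9
t 10.9 pos [523.6 236.3   4.8] rot [-90.44  -0.37 -88.39] q [ 23.2  30.3 104.3  -0.3  45.9 111.8] w 14.9 F [-0.9 -0.  -0.7]
shift cm [ 1.79 -4.05  4.56] turn -88.39
```

```bash
python3 -m handwheel '[[0.5,[0,-1.5,0],0],[0.5,[0.2,-3,0],-6],[0.5,[0.5,-3.5,0],-14],[0.5,[0.8,-3.5,0],-22],[0.5,[1.2,-3.5,0],-30],[0.5,[1.6,-3.5,0],-38],[0.5,[1.6,-3.5,0.5],-46],[0.5,[1.7,-3.5,1],-54],[0.5,[1.7,-3.5,2],-62],[0.5,[1.8,-3.5,3],-70]]'
python3 - <<'E'
from h import *
plan(570,225,40,0.5)
E
```

```text
time_s: 11.9
ee_pos: [554.3, 219.3, 39.3]
ee_rot: [-90.5, 0.3, -18.0]
force: [0.1, 0.5, -0.4]
gripper_width: 14.7
t 11.9 pos [554.3 219.3  39.3] rot [-90.53   0.34 -18.05] q [20.6 29.4 99.4 -0.3 51.8 38.8] w 14.7 F [ 0.1  0.5 -0.4]
shift cm [ 1.32 -0.09  1.03] turn -18.55
```

```bash
python3 -m handwheel '[[0.5,[0.6,0,0.4],-8],[0.5,[1.3,0,1],-16],[0.5,[1.3,0,1],-18.5],[0.5,[1.3,0,1],-18.5],[0.5,[1.3,0,1],-18.5]]'
python3 - <<'E'
from h import *
from workcell import vision
m=vision.camera_model("wrist"); im=vision.grab_frame("wrist")[:,:,::-1]; cv2.imwrite("pics/w6.png",im)
np.save("wm.npy",m,allow_pickle=True)
plan(570,225,5,0.5)
im=vision.grab_frame("side")[:,:,::-1]; cv2.imwrite("pics/s6.png",cv2.resize(im[80:230,180:360],None,fx=4,fy=4,interpolation=cv2.INTER_CUBIC))
E
```

```text
time_s: 12.4
ee_pos: [569.3, 224.6, 38.8]
ee_rot: [-90.4, 0.5, 0.4]
force: [-0.0, 0.8, -1.9]
gripper_width: 14.9
t 12.45 pos [569.3 224.6  38.9] rot [-90.42   0.53   0.41] q [20.6 30.6 97.1 -0.3 52.9 20.3] w 14.7 F [-0.7  0.2 -1.4]
shift cm [0.1  3.39 0.06] turn -0.09
```

View pics/w6.png

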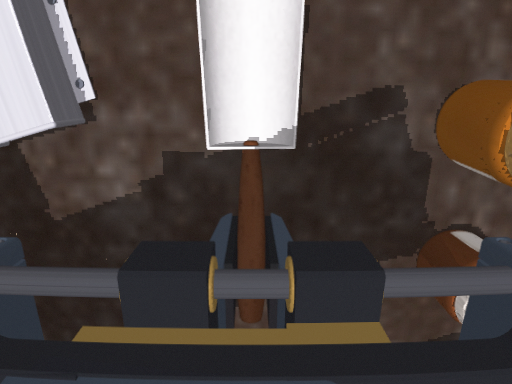

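View pics/s6.png

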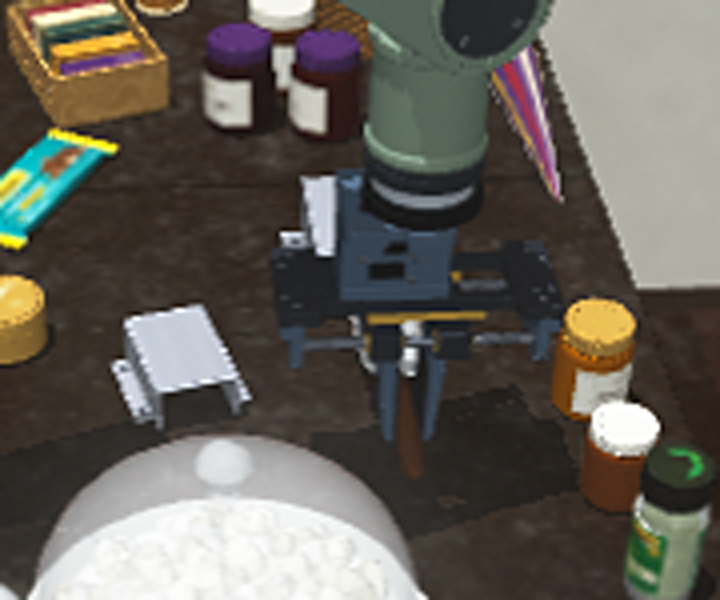

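The scoop is held by the handle and aligned with +y, its blade axis at about column 251 in the wrist view. Next I lower it to the counter.

```bash
python3 -m handwheel '[[0.5,[0.1,1.2,0],0],[0.5,[0.1,2.3,0],0],[0.5,[0.1,3,0],0],[0.5,[0.1,3.3,0],0],[0.5,[0.1,3.35,0],0],[0.5,[0.1,3.35,0],0]]'
python3 - <<'E'
from h import *
plan(570,348,5.5,0.5)
E
```

```text
time_s: 13.1
ee_pos: [570.3, 224.5, 5.5]
ee_rot: [-90.4, 0.5, 0.4]
force: [-0.3, 0.1, -1.4]
gripper_width: 14.8
t 13.1 pos [570.3 224.5   5.5] rot [-90.4    0.5    0.41] q [20.5 32.9 98.7 -0.3 48.9 20.3] w 14.8 F [-0.3  0.1 -1.4]
shift cm [ 0.06 -0.09 12.35] turn -0.09
```

```bash
python3 -m handwheel '[[0.5,[0,0,0.8],0],[0.5,[0,0,1.8],0],[0.5,[0,-0.02,2.8],0],[0.5,[0,-0.03,3.8],0],[0.5,[0,-0.04,4.6],0],[0.5,[0,-0.04,5.2],0],[0.5,[0,-0.05,5.8],0],[0.5,[0,-0.05,6],0]]'
python3 - <<'E'
from h import *
from workcell import vision
plan(570,348,5.5,0.5)
for n,r in(("side",(80,230,180,360)),("scene",(110,235,180,340))):
    im=vision.grab_frame(n)[:,:,::-1][r[0]:r[1],r[2]:r[3]]; cv2.imwrite(f"pics/{n}7.png",cv2.resize(im,None,fx=4,fy=4,interpolation=cv2.INTER_CUBIC))
m=vision.camera_model("wrist"); im=vision.grab_frame("wrist")[:,:,::-1]; cv2.imwrite("pics/w7.png",im)
np.save("wm.npy",m,allow_pickle=True)
E
```

```text
time_s: 13.9
ee_pos: [569.8, 285.2, 5.6]
ee_rot: [-90.4, 0.5, 0.4]
force: [-0.3, -0.0, -0.6]
gripper_width: 14.9
t 13.9 pos [569.8 285.2   5.6] rot [-90.4    0.49   0.45] q [25.6 34.6 95.1 -0.2 50.9 25.3] w 14.9 F [-0.3 -0.  -0.6]
shift cm [ 0.07 -0.04  6.28] turn -0.05
```

View pics/w7.png

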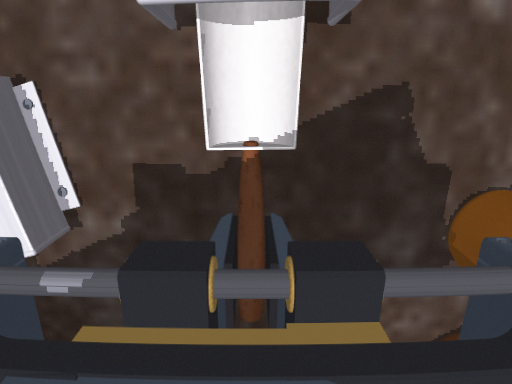

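View pics/scene7.png

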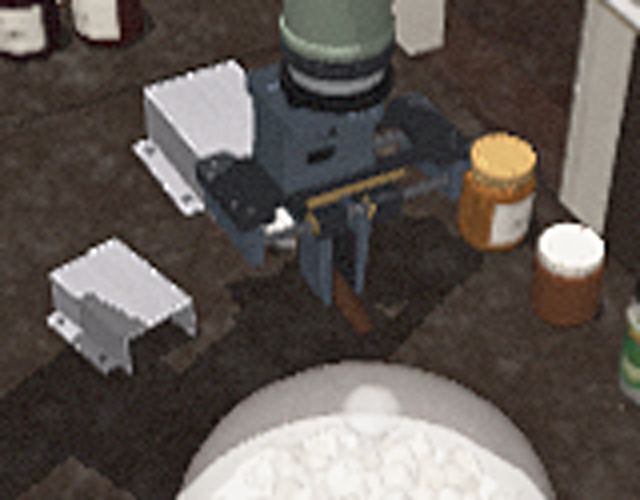

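The blade tip is going into the mouth, centred between the walls at columns 170 and 335. I keep sliding.

```bash
python3 -m handwheel '[[0.5,[0,0,0.8],0],[0.5,[0,0,1.8],0],[0.5,[0,-0.02,2.8],0],[0.5,[0,-0.03,3.8],0],[0.5,[0,-0.04,4.6],0],[0.5,[0,-0.04,5.4],0],[0.5,[0,-0.04,6.0],0],[0.5,[0,-0.04,6.4],0],[0.5,[0,-0.04,6.4],0]]'
python3 - <<'E'
from h import *
from workcell import vision
plan(570,348,5,0.5)
for n,r in(("side",(80,230,180,360)),("scene",(110,235,180,340))):
    im=vision.grab_frame(n)[:,:,::-1][r[0]:r[1],r[2]:r[3]]; cv2.imwrite(f"pics/{n}8.png",cv2.resize(im,None,fx=4,fy=4,interpolation=cv2.INTER_CUBIC))
m=vision.camera_model("wrist"); im=vision.grab_frame("wrist")[:,:,::-1]; cv2.imwrite("pics/w8.png",im)
np.save("wm.npy",m,allow_pickle=True)
E
```

```text
time_s: 14.95
ee_pos: [569.3, 349.3, 5.5]
ee_rot: [-90.4, 0.5, 0.4]
force: [0.2, 0.2, -0.5]
gripper_width: 14.6
t 14.95 pos [569.3 349.3   5.5] rot [-90.37   0.49   0.44] q [30.6 36.9 90.4 -0.1 53.3 30.2] w 14.6 F [ 0.2  0.2 -0.5]
shift cm [ 0.06  0.05 -0.13] turn -0.06
```

View pics/w8.png

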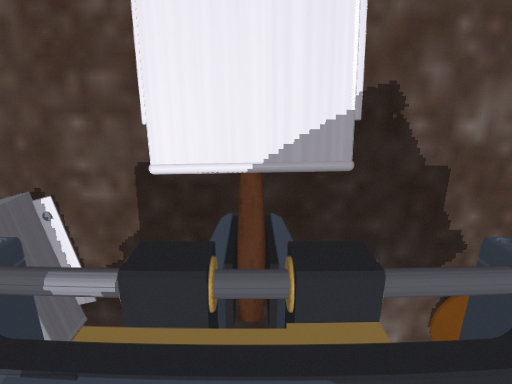

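View pics/side8.png

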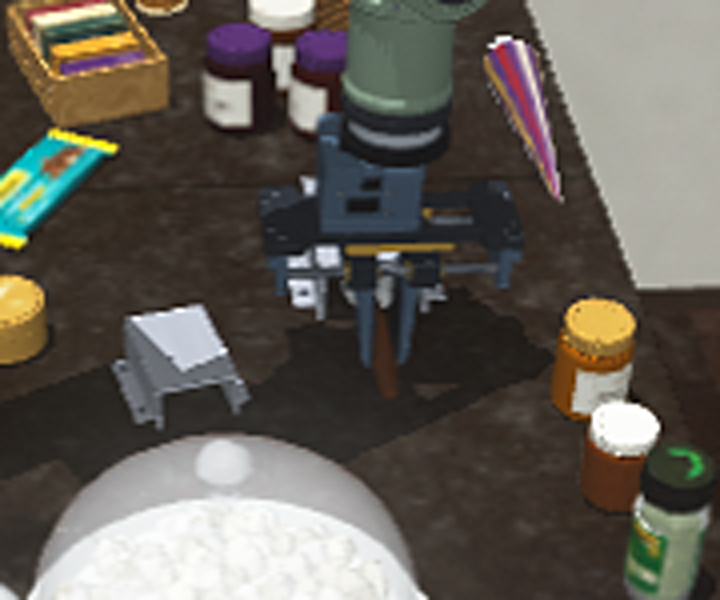

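Run:
```python
from h import *
m=np.load("wm.npy",allow_pickle=True).item()
print("heel",atz(m,(251,146),14).round(1),atz(m,(251,149),19).round(1),"roof edge",atz(m,(152,171),48).round(1),atz(m,(352,168),48).round(1))
```

```text
heel [569.5 404.3  14. ] [569.6 403.5  19. ] roof edge [530.  398.7  48. ] [610.2 400.7  48. ]
```

The blade is only about 5 mm past the mouth, so I slide in 8 mm more, release and rise.

```bash
python3 -m handwheel '[[0.5,[0,0.02,0.4],0],[0.5,[0,0.04,0.8],0],[0.5,[0,0.05,0.8],0],[1.6,[0,0.05,0.8],0],[2.2,[0,0.05,0.8],0],[3,[0,0.05,0.8],0],[4,[0,0.05,0.8],0],[5,[0,0.05,0.8],0],[5,[0,0.05,0.8],0],[5,[0,0.05,0.8],0]]';python3 -m handwheel '[[5,[0,-1,0],0],[5,[0,-3,0],0],[5,[0,-6,0],0],[5,[0,-9,-1],0],[5,[0,-12,-5],0],[5,[0,-15,-10],0],[5,[0,-17,-14],0],[5,[0,-18,-16],0],[5,[0,-18,-16],0]]'
python3 - <<'E'
from h import *
from workcell import vision
plan(570,348,5,0.5)
for n,r in(("side",(80,230,180,360)),("scene",(110,235,180,340))):
    im=vision.grab_frame(n)[:,:,::-1][r[0]:r[1],r[2]:r[3]]; cv2.imwrite(f"pics/{n}9.png",cv2.resize(im,None,fx=4,fy=4,interpolation=cv2.INTER_CUBIC))
m=vision.camera_model("wrist"); im=vision.grab_frame("wrist")[:,:,::-1]; cv2.imwrite("pics/w9.png",im)
np.save("wm.npy",m,allow_pickle=True)
E
```

```text
time_s: 16.1
ee_pos: [569.3, 356.4, 5.0]
ee_rot: [-90.4, 0.5, 0.4]
force: [0.2, 0.3, -0.1]
gripper_width: 49.6
time_s: 17.0
ee_pos: [573.2, 195.1, 189.6]
ee_rot: [-90.3, 0.2, 0.2]
force: [0.4, 0.7, 0.4]
gripper_width: 50.1
t 17.0 pos [573.2 195.1 189.6] rot [-90.35   0.2    0.19] q [17.9 22.1 87.5 -0.3 70.7 17.8] w 50.1 F [0.4 0.7 0.4]
shift cm [-0.21 18.36 15.4 ] turn -0.31
```

View pics/w9.png

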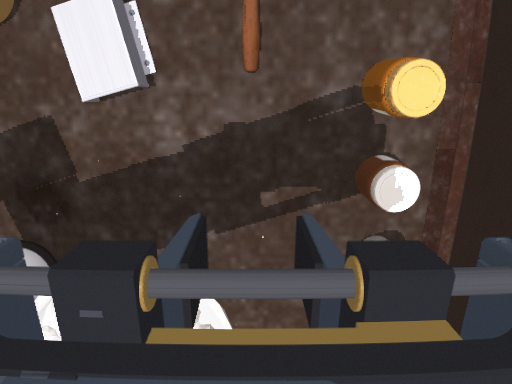

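View pics/scene9.png

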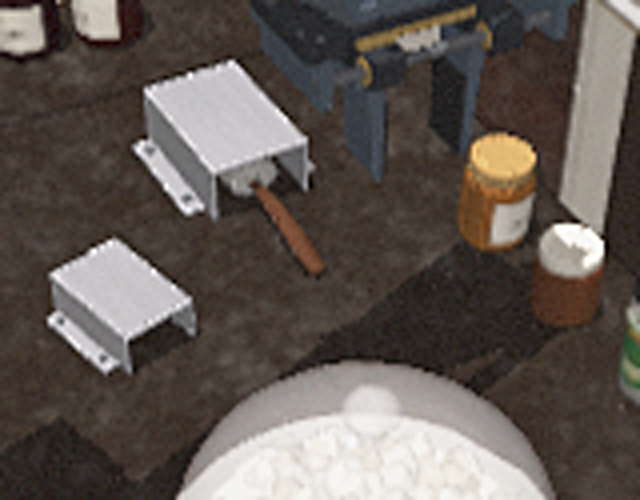

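View pics/side9.png

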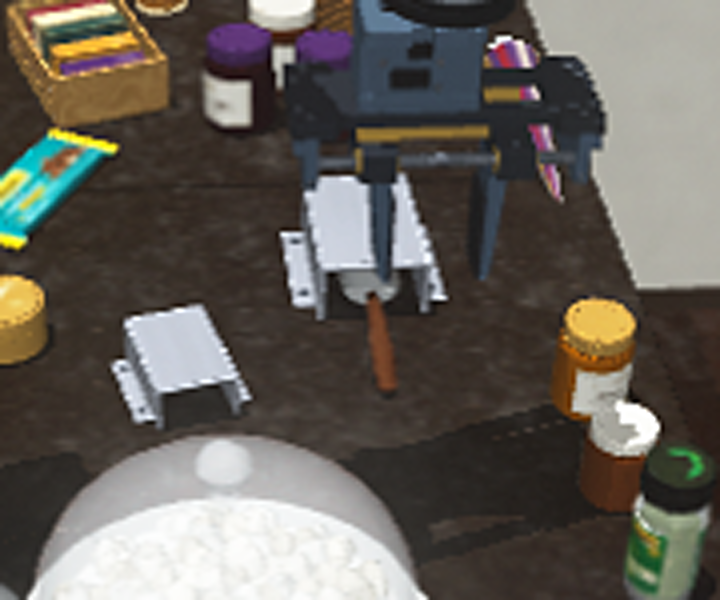

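Run:
```python
from h import *
from workcell import vision
S=vision.camera_model("scene");D=vision.camera_model("side");m=np.load("wm.npy",allow_pickle=True).item()
c=lambda u,v:np.array([180+(u+.5)/4-.5,110+(v+.5)/4-.5])
d=lambda u,v:np.array([180+(u+.5)/4-.5,80+(v+.5)/4-.5])
print("end",atz(S,c(318,272),11).round(1),atz(D,d(387,393),11).round(1),atz(m,(251,71),11).round(1))
print("heel",atz(S,c(257,185),14).round(1),atz(D,d(374,293),14).round(1))
for n in("scene","side"):
    a=cv2.imread(f"pics/{n}0.png").astype(int);b=vision.grab_frame(n)[:,:,::-1].astype(int)
    for nm,p in{"scene":[("honey",(305,157)),("cream",(322,179)),("tin",(159,187))],"side":[("honey",(329,170)),("cream",(336,194)),("tin",(180,160))]}[n]:
        x,y=p;A=a[y-20:y+20,x-18:x+18].astype(np.uint8);B=b[y-20:y+20,x-18:x+18].astype(np.uint8)
        print(n,nm,cv2.phaseCorrelate(A.mean(2),B.mean(2)))
plan(570,348,5,0.5)
```

```text
end [567.1 298.8  11. ] [568.1 293.5  11. ] [570.4 303.3  11. ]
heel [570.8 407.4  14. ] [571.7 409.9  14. ]
scene honey ((0.06882331136234399, -0.10648470626649598), 0.8579839107698963)
scene cream ((-0.1663531290521867, -0.05448014571640414), 0.9149828811799893)
scene tin ((-0.26169762050662726, -0.15880803795883125), 0.9788134354967503)
side honey ((0.03161230148619154, 0.06351228124251307), 0.9368961682364484)
side cream ((-0.09787677618469459, 0.09530886033495989), 0.9582535839398025)
side tin ((-0.14384772577829352, -0.3356295019026412), 0.8638473344639751)
t 17.25 pos [571.5 198.8 185.2] rot [-90.4    0.59   0.48] q [18.2 22.4 87.6 -0.2 70.7 17.8] w 49.9 F [ 0.6  0.6 -0.2]
shift cm [ 0.16 17.92 15.05] turn -0.02
```

```bash
python3 -c "
from workcell import job
print(job.job_done())"
```

```text
the job is handed in; nothing more can be done
None
```

The scoop is now the right way round: its blade is fully under the larger grey guard, hollow side up, with only the handle standing out. I drew it out by the blade, turned it a quarter turn, laid it on the counter and let go. Then I took it by the handle, turned it the remaining quarter and slid the blade in. I handed the job in at about 17.3 s of the 58 s; no verdict is reported.

- **Depth in the guard:** the heel of the blade sits about 8–14 mm inside the mouth. The handle points straight out and ends near (568, 299).
- **Disagreement between cameras:** the three put the handle's end at y = 294, 299 and 303 mm. Even the lowest reading leaves the blade about 3–5 mm inside, and the later pictures show none of it outside.
- **Jars and tin:** all three shifted by less than 0.4 pixel between the first and last pictures, so they were not disturbed.
- **Forces and clearance:** the wrist readings I took stayed under 3 N. At hand-in the gripper was open and about 185 mm above the counter, touching nothing.

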